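# Bung the feed canister

## Robot

A 6-joint arm with a two-finger parallel gripper is mounted at the origin on the work surface. World frame = base frame: x ahead of the robot, y to its left, z up, the work surface at z = 0. Lengths are in m, angles in rad, forces in N, time in s.
With the tool pointing down it reaches from about 0.35 to 0.875 m from the base axis. Payload 15.5 kg.
Tool frame: the origin (TCP) lies between the finger pads, 19 mm behind the fingertips; this is the grasp point; z points along the fingers, y is the line along which they close (so a half turn about z gives the same grasp; the last joint's range is limited). The gripper opens to 85 mm and grips with 20 to 120 N. Pads are 22 mm wide; open, the fingers measure 114 mm over their backs; the gripper's body (76 mm by 85 mm) begins 54 mm behind the grasp point. The pads swing forward as they close: fully open they stand 13 mm farther back than shut.
Start: joints at [1.151, 0.494, 1.345, -0, 1.302, -0.096], TCP at [0.199, 0.592, 0.25] pointing down, gripper open.
Joint ranges: [-2.91, 2.91], [-0.82, 2.16], [0.22, 2.67], [-1.22, 4.37], [0.12, 2.79], [-3.08, 3.08]. Speed limits (rad/s): [1.89, 1.89, 2.57, 3.01, 3.01, 3.01].

## Interface

Orientations are given as [roll, pitch, yaw] about the fixed x, y, z axes, in that order (R = Rz(yaw) Ry(pitch) Rx(roll)).
In Python, from rig import get_state, get_image, sign_off gives the robot as it stands.
- The arm moves only by the tool step_arm, never from a script. Its argument "rows" is a list of rows, each an object with "dp": the shift along the tool's x, y, z each as a share of 0.25 m, from -1 to 1, a list of three; "roll": the turn about the tool's z as a share of pi/2 rad, from -1 to 1; "grip": the closure, from 0 (fully open) to 1 (shut). In form: [{"dp": [x, y, z], "roll": roll, "grip": grip}, ...]. A call has 1 to 20 rows; each row is the pose to reach, as a shift and turn from the pose commanded when the call began, along the tool's axes at that moment; what a row does not reach only later rows make up. A row lasts 1/10 s, in which the tool goes at most 50 mm and 8.59 degrees, less where a joint would pass 70% of its speed; a pose out of reach is approached as far as the arm can. A call with a number of a shift or a turn outside -1 to 1 is refused whole. A call with a gripper value outside its range is refused whole. The fingers move at their own pace and stop on an object; "squeeze" is the grip in N (left out, the last holds). Time passes only in rows, so rows that repeat a pose let the fingers close. It gives the time, the measured TCP pose, the force and the opening at its end, in the units of the state.
- get_state(): the state, without advancing time (a new reading comes with each control period).
- get_image(name): name is "scene" or "top" or "wrist"; returns a dict with "img" (384x512x3 uint8, blue, green, red), "range_z" (384x512 float32, m along the optical axis (not along the pixel's ray), 0 where there is no reading), "camera_matrix" (3x3 intrinsics, pixels), "k1" (the pictures are not rectified: a ray, as slopes to the right and down, at radius r is drawn at 1 + k1 r^2 times it, then the intrinsics apply), "R" (3x3) and "t" (3): a world point X has camera coordinates R X + t. Camera axes: x right, y down, z forward; pixel columns grow to the right and rows downward; lengths in m; the calibration is good to about 2 mm. A picture is of the moment at which its call begins.
- sign_off(): hands the job in, once; it reports no verdict.
The state is a dict: "time_s": time; "joint_pos": joint angles; "joint_vel": joint speeds; "joint_torque": joint torques, N m; "tool_pos": TCP position; "orientation": TCP orientation; "wrist_force": force on the tool from outside, world axes, zero at the start; "torque": the same for the moment, N m; "opening": finger opening in m.
Only numpy, scipy, OpenCV 4.12 (cv2) and the standard library are available. Lean on these libraries where they do the work, as an engineer would, in place of code of your own. Each camera call takes 0.05 s, during which the arm holds its last target. There are 200 camera calls.

## Task

The feed canister on the potting bench has been left open. Pick the one bung that fits its slanting filler neck, the middle-sized of the three rubber bungs standing in the crate of spares, and set it fully home in the neck before letting go of it. Leave the wide and the narrow bung standing where they are in the crate.

Things in the scene. Friction and masses are not known exactly. Their poses are not given: they have to be found in the camera images.
- bung: The bung to use: black rubber, 91 mm tall, upright in the crate. From below: tapered plug 45 mm tall (diameter 40 mm at the foot, 48 at the top), flange 66 mm diameter and 8 thick, round grip knob 32 mm diameter and 38 tall. Origin: centre of the foot; z along the axis towards the knob; its turn about z does not matter. About 0.15 kg.
- bung_seat (a point): Centre of the underside of the flange of that bung, 45 mm above its foot; its axes are those of the bung.
- bung_knob (a point): Point on the axis of that bung's knob, 77 mm above the foot (14 mm below the knob's top, 24 mm above the flange's top): a good place for the TCP.
- bung_wide: The wide bung, same form and height but plug 60 to 72 mm and flange 90 mm diameter; knob 32 mm. To be left alone. Origin: centre of the foot, z up.
- bung_narrow: The narrow bung, same form but only 74 mm tall: plug 30 to 36 mm diameter and 32 mm tall, flange 48 mm diameter, knob 26 mm diameter and 34 mm tall. To be left alone. Origin: centre of the foot, z up.
- crate: Grey open crate, fixed, 260 mm (its x) by 340 mm (its y), 70 mm high, walls and floor 5 mm. Origin: centre of its underside, z up. Left or right of the robot. The three bungs stand in it in any order, axes at least 120 mm apart; a tee, an elbow and a coupling, none higher than 42 mm, lie between them.
- canister: White low feed canister, fixed, on the other side from the crate: a box 220 mm (x, from -80 to +140 mm) by 200 mm (y) by 115 mm high, with a carry handle on top up to 153 mm high at x = +50 mm. Origin on its underside, z up; the neck leans to its -x, towards the robot.
- neck: The canister's round filler neck, white, leaning 35 degrees from vertical. Origin: centre of its open mouth (rim plane), 178 mm above the bench; z runs out of the mouth along the neck's axis. Bore 51 mm diameter, 55 mm deep; outside 66 mm diameter. The bung's flange rests on its rim.

How it is judged:
On the way, in this order (a step that is already met when the one before it is completed fails the run):
1. The middle-sized bung is lifted out of the crate: its foot is more than 90 mm above the crate's underside (z of bung in the frame of crate above 0.09 m), for 0.2 s.
2. Held in the fingers, not dropped, it is set fully home in the neck: the centre of its flange's underside within 5 mm of the centre of the mouth, its axis within about 4.5 degrees of the neck's (distance between bung_seat and neck below 0.005 m and angle between the z axis of bung and the z axis of neck, either way round below 0.08 rad and z of bung_knob in the frame of neck above 0.02 m and contact force between the fingers and bung above 1 N), for 0.2 s.
At the end, for the whole second after the job is handed in: The middle-sized bung sits fully home in the neck, knob out: flange underside centre within 5 mm of the mouth centre, axis within 4.5 degrees of the neck's, at rest and let go. The other two bungs still stand, within 50 mm of where they stood (distance between bung_seat and neck below 0.005 m and angle between the z axis of bung and the z axis of neck, either way round below 0.08 rad and z of bung_knob in the frame of neck above 0.02 m and not (angle between bung_wide's own z axis and vertical above 0.5 rad or distance of bung_wide from where it was at the start of the episode above 0.05 m) and not (angle between bung_narrow's own z axis and vertical above 0.5 rad or distance of bung_narrow from where it was at the start of the episode above 0.05 m) and linear speed of bung below 0.02 m/s and contact force between the fingers and bung below 0.1 N); the robot touches nothing.
It fails at once if The wide bung is tipped by more than 0.5 rad (about 29 degrees) or moved more than 50 mm (angle between bung_wide's own z axis and vertical above 0.5 rad or distance of bung_wide from where it was at the start of the episode above 0.05 m).
It fails at once if The narrow bung is tipped by more than 0.5 rad (about 29 degrees) or moved more than 50 mm (angle between bung_narrow's own z axis and vertical above 0.5 rad or distance of bung_narrow from where it was at the start of the episode above 0.05 m).
It also fails if it takes over 43 s, if anything falls off the work surface, if the arm or the gripper's body presses on something with over 40 N, if the wrist force passes 120 N, or if a joint passes its speed limit or range.

## Working session

There is one attempt and no reset: what is moved stays moved. The work goes in short steps, Python scripts to look and compute and a tool call to move; the robot and the scene stay as the last step left them, time stands still between calls to the robot, and variables do not carry over. Pictures are saved under pics/ and viewed, on a budget of 10 in all, crops included, one or two more only if the job needs it, and the job is handed in when it is done.

Besides the shell and the picture viewer there is one more tool, called after "Emit:" by a JSON object that holds its "name" and its "arguments". step_arm: Moves the arm, as the interface text tells. Its arguments: {"type":"object","properties":{"rows":{"type":"array"},"squeeze":{"type":"number"}},"required":["rows"]}

```bash
mkdir -p pics
cat > h.py <<'E'
import numpy as np, cv2
from rig import get_state, get_image, sign_off
def pts(d,uv):
    """pixels Nx2 -> world points via range image (median 3x3)"""
    out=[]
    for u,v in uv:
        p=d['range_z'][int(v)-1:int(v)+2,int(u)-1:int(u)+2]; z=np.median(p[p>0]) if (p>0).any() else np.nan
        r=cv2.undistortPoints(np.array([[[u,v]]],float),d['camera_matrix'],DIST(d))[0,0]
        out.append(d['R'].T@(np.array([r[0]*z,r[1]*z,z])-d['t']))
    return np.array(out)
def DIST(d): return np.array([d['k1'],0,0,0,0.])
def cloud(d):
    h,w=d['range_z'].shape; g=np.stack(np.meshgrid(np.arange(w),np.arange(h)),-1).reshape(-1,1,2).astype(float)
    r=cv2.undistortPoints(g,d['camera_matrix'],DIST(d))[:,0]; z=d['range_z'].reshape(-1,1)
    X=(np.hstack([r*z,z])-d['t'])@d['R']; X[z[:,0]==0]=np.nan
    return X.reshape(h,w,3)
E
python3 - <<'E'
from h import *
for n in('scene','top'):
    d=get_image(n); np.savez(f'{n}0.npz',**d); cv2.imwrite(f'pics/{n}0.png',d['img'])
    print(n,d['camera_matrix'].tolist(),d['k1'],d['R'].round(3).tolist(),d['t'])
print(get_state())
E
```

```text
scene [[416.79273643420714, 0.0, 260.2468600573579], [0.0, 416.79273643420714, 193.9012276535542], [0.0, 0.0, 1.0]] 0.04131217083707158 [[0.193, 0.981, -0.01], [0.835, -0.169, -0.523], [-0.515, 0.093, -0.852]] [-0.10416817 -0.40643259  1.44594013]
top [[386.24055949621066, 0.0, 249.8303981003431], [0.0, 386.24055949621066, 181.65056343671574], [0.0, 0.0, 1.0]] -0.054203689248674865 [[-0.021, -1.0, 0.002], [-0.996, 0.021, -0.092], [0.092, -0.004, -0.996]] [-0.01087066  0.56638071  1.14888659]
{'time_s': 0.1, 'joint_pos': array([ 1.15048428e+00,  4.94155073e-01,  1.34604788e+00,  2.18707574e-05,
        1.30252341e+00, -9.54716531e-02]), 'joint_vel': array([-0.00052216, -0.00148523, -0.0039903 ,  0.0015115 , -0.00108265,
       -0.00106519]), 'joint_torque': array([ 2.32508537e-03, -8.83592463e+01, -3.84564757e+01, -7.85050361e-05,
        5.18424204e-03, -1.30231228e-05]), 'tool_pos': array([0.19932449, 0.59204764, 0.24944593]), 'orientation': array([-3.14046612e+00, -1.29058185e-04,  2.81674638e+00]), 'wrist_force': array([-0.10853914,  0.59895926,  0.2991633 ]), 'torque': array([0.01476087, 0.05743702, 0.01184652]), 'opening': 0.08551995020950941}
```

View pics/top0.png

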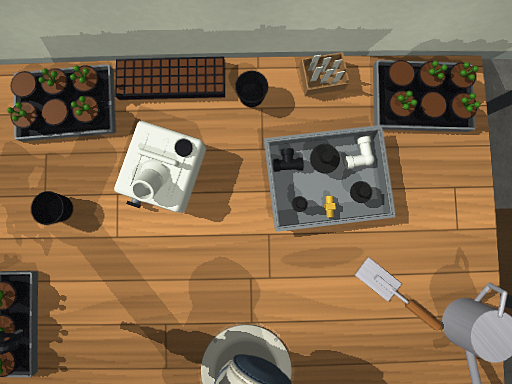

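View pics/scene0.png

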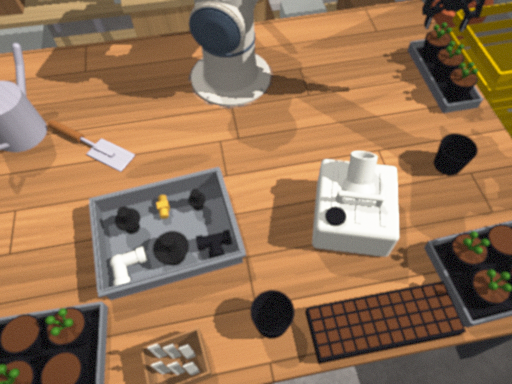

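Run:
```python
from h import *
out=[]
for n,crops in(('top',[((110,115,215,220),4),((262,125,400,232),4)]),):
    d=dict(np.load(f'{n}0.npz')); X=cloud(d)
    t=[cv2.resize(d['img'][b:y,a:x],(390,390*(y-b)//(x-a)),interpolation=cv2.INTER_CUBIC) for (a,b,x,y),_ in crops]
    H=max(i.shape[0] for i in t); t=[cv2.copyMakeBorder(i,0,H-i.shape[0],0,0,cv2.BORDER_CONSTANT) for i in t]
    cv2.imwrite('pics/crop.png',np.hstack(t))
for n in('top','scene'):
    d=dict(np.load(f'{n}0.npz')); X=cloud(d)
    # crate knobs: cluster points z 0.075..0.11, y<0
    m=(X[...,2]>0.079)&(X[...,2]<0.11)&(X[...,1]<0.1)&(X[...,0]>.25)&(X[...,0]<.75)
    k,l,s,c=cv2.connectedComponentsWithStats(m.astype(np.uint8))
    for i in range(1,k):
        if s[i,4]>15: print(n,s[i],X[l==i].mean(0).round(3), np.percentile(X[l==i],[5,50,95],axis=0).round(3).tolist())
    m=(X[...,2]>0.160)&(X[...,1]>0.05)&(X[...,1]<.5)&(X[...,0]>.25)&(X[...,0]<.75)
    k,l,s,c=cv2.connectedComponentsWithStats(m.astype(np.uint8))
    for i in range(1,k):
        if s[i,4]>15: print(n,'neck',s[i],X[l==i].mean(0).round(3), X[l==i].min(0).round(3),X[l==i].max(0).round(3))
    m=(X[...,2]>0.105)&(X[...,2]<0.125)&(X[...,1]>0.05)&(X[...,1]<.5)&(X[...,0]>.25)&(X[...,0]<.75)
    r=cv2.minAreaRect(X[m][:,:2].astype(np.float32)); print(r)
```

```text
top [397 115  12   3  18] [ 0.747 -0.482  0.082] [[0.745, -0.495, 0.08], [0.748, -0.483, 0.081], [0.75, -0.467, 0.085]]
top [426 115  16   3  33] [ 0.747 -0.577  0.083] [[0.743, -0.597, 0.08], [0.747, -0.577, 0.083], [0.75, -0.556, 0.086]]
top [456 115  19   4  50] [ 0.745 -0.673  0.082] [[0.74, -0.696, 0.08], [0.746, -0.672, 0.082], [0.749, -0.651, 0.085]]
top [321 151  12  11 104] [ 0.629 -0.246  0.094] [[0.617, -0.259, 0.085], [0.629, -0.247, 0.094], [0.642, -0.232, 0.098]]
top [358 186  13  11 111] [ 0.526 -0.351  0.094] [[0.514, -0.365, 0.085], [0.526, -0.35, 0.094], [0.539, -0.338, 0.098]]
top neck [131 173  27  29 386] [0.549 0.256 0.176] [0.507 0.228 0.16 ] [0.583 0.297 0.197]
((0.6114869117736816, 0.23903599381446838), (0.19853699207305908, 0.21969415247440338), 70.733642578125)
scene [191 188   6   8  19] [ 0.497 -0.169  0.08 ] [[0.486, -0.178, 0.079], [0.497, -0.168, 0.08], [0.505, -0.163, 0.082]]
scene [117 206  14  14 160] [ 0.531 -0.35   0.093] [[0.515, -0.363, 0.081], [0.531, -0.35, 0.095], [0.543, -0.338, 0.099]]
scene [161 234  15  15 173] [ 0.633 -0.246  0.093] [[0.618, -0.26, 0.083], [0.633, -0.246, 0.094], [0.646, -0.232, 0.097]]
scene [ 64 307  10   3  16] [ 0.747 -0.478  0.082] [[0.745, -0.486, 0.08], [0.747, -0.478, 0.082], [0.75, -0.468, 0.085]]
scene [ 11 314  23   7  67] [ 0.746 -0.576  0.084] [[0.741, -0.594, 0.081], [0.747, -0.576, 0.083], [0.749, -0.559, 0.087]]
scene neck [349 151  28  25 510] [0.557 0.256 0.176] [0.511 0.229 0.16 ] [0.585 0.297 0.197]
((0.6127077341079712, 0.2384457290172577), (0.1970408856868744, 0.220368430018425), 70.73018646240234)
```

View pics/crop.png

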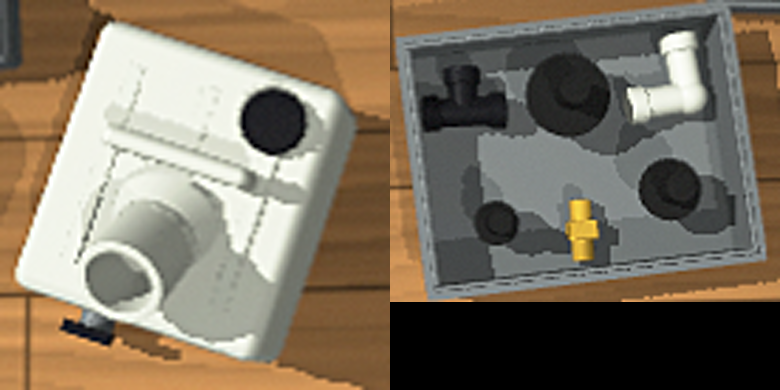

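```bash
cat >> h.py <<'E'
def mv(dw):
    """world shift -> dp in tool axes (share of .25)"""
    from scipy.spatial.transform import Rotation as Ro
    s=get_state(); return (Ro.from_euler('xyz',s['orientation']).as_matrix().T@np.array(dw)/.25).round(3)
E
python3 - <<'E'
from h import *
from scipy.optimize import least_squares
a=np.deg2rad(-19.27); xc=np.array([np.cos(a),np.sin(a),0]);yc=np.array([-np.sin(a),np.cos(a),0]);S,C=np.sin(np.deg2rad(35)),np.cos(np.deg2rad(35))
n=-S*xc+C*np.array([0,0,1]); t=C*xc+S*np.array([0,0,1])
for k in('top','scene'):
    d=dict(np.load(f'{k}0.npz')); X=cloud(d); P=X[(X[...,2]>.15)&(X[...,1]>.1)&(X[...,1]<.4)&(X[...,0]>.4)&(X[...,0]<.65)]
    m0=np.array([.55,.256,.178]); s=(P-m0)@n
    h,e=np.histogram(s,40); 
    s0=np.percentile(s,98); 
    Q=P[abs(s-s0)<.005]; 
    # refine plane offset
    s0=np.median((Q-m0)@n); Q=P[abs((P-m0)@n-s0)<.0035]; u=(Q-m0)@t; v=(Q-m0)@yc
    (cx,cy),r=cv2.minEnclosingCircle(np.c_[u,v].astype(np.float32)*1000)
    print(k,s0,len(Q),cx,cy,r,'mouth',m0+s0*n+cx/1e3*t+cy/1e3*yc, np.percentile(np.hypot(u-cx/1e3,v-cy/1e3),[3,50,97]))
s=get_state();print(mv(np.array([.528,-.350,.26])-s['tool_pos']))
E
```

```text
top 0.009678281084167399 185 -15.442102432250977 3.0751144886016846 34.03838348388672 mouth [0.5338339  0.26490941 0.17707076] [0.02487483 0.0293736  0.03363781]
scene 0.009796602696985821 138 -13.539787292480469 3.148056745529175 34.41358184814453 mouth [0.53526489 0.2644864  0.1782588 ] [0.02457575 0.02915794 0.03346898]
[-2.449 -3.152 -0.039]
```

Emit:
{"name": "step_arm", "arguments": {"rows": [{"dp": [-0.8,-1,-0.04],"roll": 0,"grip": 0},{"dp": [-0.8,-1,-0.04],"roll": 0,"grip": 0},{"dp": [-0.8,-1,-0.04],"roll": 0,"grip": 0},{"dp": [-0.8,-1,-0.04],"roll": 0,"grip": 0},{"dp": [-0.8,-1,-0.04],"roll": 0,"grip": 0},{"dp": [-0.8,-1,-0.04],"roll": 0,"grip": 0},{"dp": [-0.8,-1,-0.04],"roll": 0,"grip": 0}]}}

```text
time_s: 0.8
tool_pos: [0.3095, 0.2883, 0.26]
orientation: [-3.141, 0.0, 2.815]
wrist_force: [0.3, -0.2, 0.3]
opening: 0.0853
```

Emit:
{"name": "step_arm", "arguments": {"rows": [{"dp": [-0.8,-1,0],"roll": 0,"grip": 0},{"dp": [-0.8,-1,0],"roll": 0,"grip": 0},{"dp": [-0.8,-1,0],"roll": 0,"grip": 0},{"dp": [-0.8,-1,0],"roll": 0,"grip": 0},{"dp": [-0.8,-1,0],"roll": 0,"grip": 0},{"dp": [-0.8,-1,0],"roll": 0,"grip": 0},{"dp": [-0.8,-1,0],"roll": 0,"grip": 0}]}}

```text
time_s: 1.5
tool_pos: [0.4201, -0.0127, 0.26]
orientation: [-3.141, 0.001, 2.814]
wrist_force: [-0.2, 1.0, -0.5]
opening: 0.085
```

Emit:
{"name": "step_arm", "arguments": {"rows": [{"dp": [-0.8,-0.9,0],"roll": 0,"grip": 0},{"dp": [-0.8,-0.9,0],"roll": 0,"grip": 0},{"dp": [-0.8,-0.9,0],"roll": 0,"grip": 0},{"dp": [-0.8,-0.9,0],"roll": 0,"grip": 0},{"dp": [-0.8,-0.9,0],"roll": 0,"grip": 0},{"dp": [-0.8,-0.9,0],"roll": 0,"grip": 0},{"dp": [-0.8,-0.9,0],"roll": 0,"grip": 0},{"dp": [-0.8,-0.9,0],"roll": 0,"grip": 0}]}}

```text
time_s: 2.3
tool_pos: [0.5365, -0.2871, 0.2591]
orientation: [3.141, -0.001, 2.815]
wrist_force: [-0.3, -0.3, 0.8]
opening: 0.0852
```

Run:
```python
from h import *
s=get_state(); print(s['time_s'],s['tool_pos'],s['orientation'],s['joint_pos'],mv(np.array([.528,-.350,.16])-s['tool_pos']))
d=get_image('wrist'); X=cloud(d); cv2.imwrite('pics/w1.png',d['img'])
m=(X[...,2]>0.086)&(X[...,2]<0.11)&(X[...,1]<-.1)&(np.hypot(X[...,0]-.528,X[...,1]+.35)<.04)
Q=X[m]; print(len(Q)); (c,r)=cv2.minEnclosingCircle(Q[:,:2].astype(np.float32)); print(c,r,Q.mean(0))
```

```text
2.3 [ 0.53652439 -0.2870628   0.2591179 ] [ 3.14118260e+00 -1.23250699e-03  2.81531211e+00] [-5.89429850e-01  4.62381735e-01  1.37503734e+00  7.80634813e-05
  1.30547032e+00 -1.83396590e+00] [-0.049 -0.25   0.396]
865
(0.5260341763496399, -0.35231372714042664) 0.016074877232313156 [ 0.52512647 -0.35096977  0.09475434]
```

View pics/w1.png

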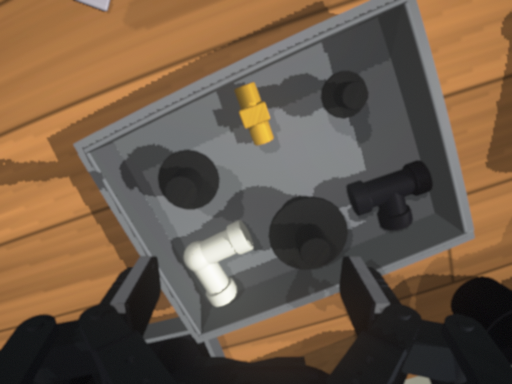

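Emit:
{"name": "step_arm", "arguments": {"rows": [{"dp": [-0.045,-0.26,0],"roll": 0,"grip": 0},{"dp": [-0.045,-0.26,0.2],"roll": 0,"grip": 0},{"dp": [-0.045,-0.26,0.35],"roll": 0,"grip": 0},{"dp": [-0.045,-0.26,0.5],"roll": 0,"grip": 0},{"dp": [-0.045,-0.26,0.6],"roll": 0,"grip": 0},{"dp": [-0.045,-0.26,0.7],"roll": 0,"grip": 0},{"dp": [-0.045,-0.26,0.7],"roll": 0,"grip": 0},{"dp": [-0.045,-0.26,0.7],"roll": 0,"grip": 0}]}}

```text
time_s: 3.15
tool_pos: [0.5266, -0.3505, 0.0857]
orientation: [3.141, -0.0, 2.818]
wrist_force: [0.8, -0.1, 0.0]
opening: 0.0851
```

Emit:
{"name": "step_arm", "arguments": {"rows": [{"dp": [0,0,0],"roll": 0,"grip": 1},{"dp": [0,0,0],"roll": 0,"grip": 1},{"dp": [0,0,0],"roll": 0,"grip": 1},{"dp": [0,0,0],"roll": 0,"grip": 1},{"dp": [0,0,0],"roll": 0,"grip": 1},{"dp": [0,0,0],"roll": 0,"grip": 1},{"dp": [0,0,0],"roll": 0,"grip": 1},{"dp": [0,0,0],"roll": 0,"grip": 1},{"dp": [0,0,0],"roll": 0,"grip": 1},{"dp": [0,0,0],"roll": 0,"grip": 1}], "squeeze": 40}}

```text
time_s: 4.15
tool_pos: [0.527, -0.3518, 0.0858]
orientation: [-3.141, 0.001, 2.817]
wrist_force: [-0.8, -0.8, 6.9]
opening: 0.0308
```

Emit:
{"name": "step_arm", "arguments": {"rows": [{"dp": [0,0,-0.1],"roll": 0,"grip": 1},{"dp": [0,0,-0.25],"roll": 0,"grip": 1},{"dp": [0,0,-0.4],"roll": 0,"grip": 1},{"dp": [0,0,-0.55],"roll": 0,"grip": 1},{"dp": [0,0,-0.7],"roll": 0,"grip": 1},{"dp": [0,0,-0.86],"roll": 0,"grip": 1},{"dp": [0,0,-0.86],"roll": 0,"grip": 1},{"dp": [0,0,-0.86],"roll": 0,"grip": 1},{"dp": [0.05,0.1,-0.86],"roll": 0,"grip": 1},{"dp": [0.1,0.25,-0.86],"roll": 0,"grip": 1},{"dp": [0.15,0.4,-0.86],"roll": 0,"grip": 1},{"dp": [0.15,0.55,-0.86],"roll": 0,"grip": 1},{"dp": [0.15,0.7,-0.86],"roll": 0,"grip": 1},{"dp": [0.15,0.85,-0.86],"roll": 0,"grip": 1},{"dp": [0.15,0.94,-0.86],"roll": 0,"grip": 1}]}}

```text
time_s: 5.65
tool_pos: [0.5658, -0.1141, 0.2983]
orientation: [3.141, -0.003, 2.818]
wrist_force: [0.5, -0.2, -2.2]
opening: 0.0309
```

Emit:
{"name": "step_arm", "arguments": {"rows": [{"dp": [0.05,0.15,0],"roll": 0,"grip": 1},{"dp": [0.1,0.3,0],"roll": 0,"grip": 1},{"dp": [0.12,0.45,0],"roll": 0,"grip": 1},{"dp": [0.12,0.6,0],"roll": 0,"grip": 1},{"dp": [0.12,0.75,0],"roll": 0,"grip": 1},{"dp": [0.12,0.9,0],"roll": 0,"grip": 1},{"dp": [0.12,0.9,0],"roll": 0,"grip": 1}]}}

```text
time_s: 6.35
tool_pos: [0.6095, 0.1099, 0.2979]
orientation: [3.142, -0.003, 2.82]
wrist_force: [-0.2, -1.4, -1.7]
opening: 0.0309
```

Emit:
{"name": "step_arm", "arguments": {"rows": [{"dp": [0.05,0.15,0],"roll": 0,"grip": 1},{"dp": [0.1,0.3,0],"roll": 0,"grip": 1},{"dp": [0.15,0.4,0],"roll": 0,"grip": 1},{"dp": [0.15,0.5,0],"roll": 0,"grip": 1},{"dp": [0.15,0.5,0],"roll": 0,"grip": 1},{"dp": [0.15,0.5,0],"roll": 0,"grip": 1}]}}

```text
time_s: 6.95
tool_pos: [0.6133, 0.2362, 0.2984]
orientation: [-3.14, -0.002, 2.817]
wrist_force: [-0.1, -0.6, -1.8]
opening: 0.0306
```

Run:
```python
from h import *
s=get_state(); print(s['time_s'],s['tool_pos'],s['orientation'],s['opening'],mv(np.array([.6148,.2366,.254])-s['tool_pos']))
for n in('scene','top','wrist'):
    d=get_image(n); np.savez(f'{n}1.npz',**d); cv2.imwrite(f'pics/{n}1.png',d['img'])
a,b=cv2.imread('pics/scene1.png'),cv2.imread('pics/wrist1.png')
cv2.imwrite('pics/j1.png',np.hstack([cv2.resize(a[90:290,270:450],(360,400)),cv2.resize(b,(440,400))]))
```

```text
6.95 [0.61325387 0.23623655 0.29841727] [-3.13989353e+00 -1.91730454e-03  2.81744632e+00] 0.03060345139788992 [-0.006  0.004  0.178]
```

View pics/j1.png

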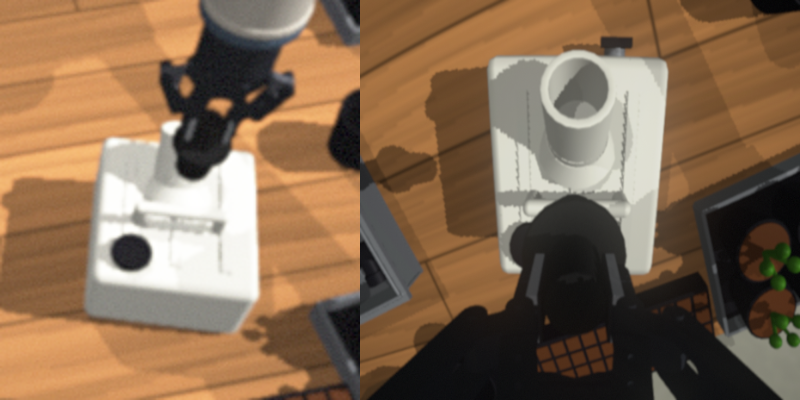

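Emit:
{"name": "step_arm", "arguments": {"rows": [{"dp": [0,0,0.1],"roll": 0.007,"grip": 1},{"dp": [0,0,0.176],"roll": 0.007,"grip": 1},{"dp": [0.03,0,0.176],"roll": 0.007,"grip": 1},{"dp": [0.06,0,0.176],"roll": 0.007,"grip": 1},{"dp": [0.08,0,0.176],"roll": 0.007,"grip": 1},{"dp": [0.1,0,0.176],"roll": 0.007,"grip": 1},{"dp": [0.12,0,0.176],"roll": 0.007,"grip": 1},{"dp": [0.14,0,0.176],"roll": 0.007,"grip": 1},{"dp": [0.16,0,0.176],"roll": 0.007,"grip": 1},{"dp": [0.16,0,0.176],"roll": 0.007,"grip": 1}], "squeeze": 20}}

```text
time_s: 8.1
tool_pos: [0.5768, 0.2492, 0.2578]
orientation: [3.14, 0.004, 2.806]
wrist_force: [4.9, -4.5, 6.6]
opening: 0.0306
```

Run:
```python
from h import *
d=dict(np.load('wrist1.npz')); X=cloud(d)
a=np.deg2rad(-19.27); xc=np.array([np.cos(a),np.sin(a),0]);yc=np.array([-np.sin(a),np.cos(a),0]);S,C=np.sin(np.deg2rad(35)),np.cos(np.deg2rad(35))
n=-S*xc+C*np.array([0,0,1]); t=C*xc+S*np.array([0,0,1]); m0=np.array([.5346,.2647,.178])
Q=X[(np.linalg.norm(X-m0,axis=-1)<.045)]; s=(Q-m0)@n; Q=Q[abs(s)<.004]; s0=np.median((Q-m0)@n); Q=Q[abs((Q-m0)@n-s0)<.003]
u,v=(Q-m0)@t,(Q-m0)@yc; c,r=cv2.minEnclosingCircle(np.c_[u,v].astype(np.float32)*1e3); print(len(Q),s0,c,r, m0+s0*n+c[0]/1e3*t+c[1]/1e3*yc)
w=np.linalg.svd(Q-Q.mean(0))[2][2] if len(Q)<9999 else 0; print('normal',w,n)
```

```text
2309 0.000386745509319988 (-2.0145015716552734, 0.5152117609977722) 33.3232421875 [0.5330029  0.26580415 0.17716133]
normal [ 0.54111239 -0.18772257 -0.81973021] [-0.54144117  0.1892918   0.81915204]
```

Emit:
{"name": "step_arm", "arguments": {"rows": [{"dp": [0.02,0,0],"roll": 0,"grip": 1},{"dp": [0.04,0,0],"roll": 0,"grip": 1},{"dp": [0.06,0,0],"roll": 0,"grip": 1},{"dp": [0.08,0,0],"roll": 0,"grip": 1},{"dp": [0.1,0,0],"roll": 0,"grip": 1},{"dp": [0.1,0,0],"roll": 0,"grip": 1}]}}

```text
time_s: 8.7
tool_pos: [0.5526, 0.2577, 0.2568]
orientation: [3.141, 0.002, 2.806]
wrist_force: [3.6, -1.8, 1.3]
opening: 0.031
```

Run:
```python
from h import *
s=get_state(); print(s['tool_pos'],s['wrist_force'],s['opening'])
for n in('scene','wrist'):
    d=get_image(n); np.savez(f'{n}2.npz',**d); cv2.imwrite(f'pics/{n}2.png',d['img'])
a,b=cv2.imread('pics/scene2.png'),cv2.imread('pics/wrist2.png')
cv2.imwrite('pics/j2.png',np.hstack([cv2.resize(a[90:290,270:450],(360,400)),cv2.resize(b,(440,400))]))
```

```text
[0.55261209 0.257692   0.25683187] [ 3.5927905  -1.82011641  1.29156707] 0.030987480908815673
```

View pics/j2.png

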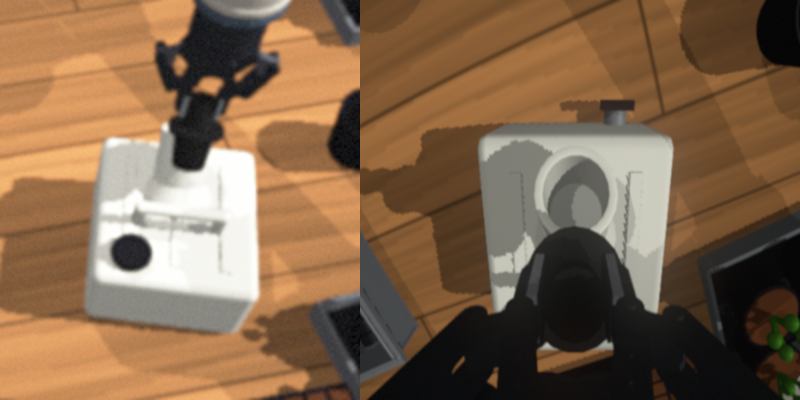

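Emit:
{"name": "step_arm", "arguments": {"rows": [{"dp": [0.02,0,0],"roll": 0,"grip": 1},{"dp": [0.035,0,0],"roll": 0,"grip": 1},{"dp": [0.035,0,0],"roll": 0,"grip": 1}]}}

```text
time_s: 9.1
tool_pos: [0.5442, 0.2604, 0.2562]
orientation: [3.141, 0.001, 2.806]
wrist_force: [4.8, -1.1, 0.4]
opening: 0.0305
```

```bash
cat > tilt.py <<'E'
from h import *
s=get_state(); T=s['tool_pos']; print(s['time_s'],T,s['wrist_force'],s['opening'])
xc=np.array([.9440,-.3300,0]);yc=np.array([.33,.944,0]);M=np.array([.5333,.2656,.1775]);ez=np.array([0,0,1.])
import sys
tag=sys.argv[1]
for k in('wrist','scene'):
    d=get_image(k); cv2.imwrite(f'pics/{k}{tag}.png',d['img']); X=cloud(d); D=X-T
    g=d['img'].max(-1)<75
    m=g&(abs(D@yc)<.036)&(abs(D@xc)<.07)&(D[...,2]<.02)&(D[...,2]>-.09)&np.isfinite(D[...,0])
    # bung model: distance of point from surface of revolution; fit pivot pos (x,z offset along) and tilt
    P=np.c_[(D@xc)[m],(D@yc)[m],(D@ez)[m]]
    prof=np.array([[0,0],[20,0],[24,45],[33,45],[33,53],[16,53],[16,91],[0,91]])/1e3
    from scipy.optimize import least_squares
    def res(q):
        th,ox,oh=q; u=np.array([-np.sin(th),0,np.cos(th)]); R=P-np.array([ox,0,0]); h=R@u+oh; r=np.linalg.norm(R-np.outer(R@u,u),axis=1)
        pr=np.c_[r,h]; best=np.full(len(pr),9.)
        for a,b in zip(prof[:-1],prof[1:]):
            t=np.clip(((pr-a)@(b-a))/((b-a)@(b-a)),0,1); best=np.minimum(best,np.linalg.norm(pr-a-t[:,None]*(b-a),axis=1))
        return best
    for t0 in(.3,.6):
        f=least_squares(res,[t0,0,.08],loss='soft_l1',f_scale=.002,x_scale=[.1,.005,.005],bounds=([-.2,-.01,.065],[1.1,.01,.095])); print(k,len(P),'tilt deg',np.rad2deg(f.x[0]).round(1),'ox,oh',f.x[1:].round(4),'med',np.median(f.fun).round(4),f.cost)
E
python3 tilt.py 3
```

```text
9.1 [0.54416978 0.26043181 0.25616556] [ 4.81732281 -1.05111619  0.4072301 ] 0.03054848569062226
wrist 10924 tilt deg 30.5 ox,oh [0.0003 0.081 ] med 0.0008 0.03673887467661494
wrist 10924 tilt deg 30.5 ox,oh [0.0003 0.081 ] med 0.0008 0.036738874678075455
scene 710 tilt deg 28.9 ox,oh [0.005  0.0786] med 0.0009 0.0010916834470343622
scene 710 tilt deg 28.9 ox,oh [0.005  0.0786] med 0.0009 0.0010916834470346866
```

Emit:
{"name": "step_arm", "arguments": {"rows": [{"dp": [0.015,0,0],"roll": 0,"grip": 1},{"dp": [0.025,0,0],"roll": 0,"grip": 1},{"dp": [0.025,0,0],"roll": 0,"grip": 1}]}}

```text
time_s: 9.5
tool_pos: [0.5382, 0.2624, 0.2561]
orientation: [3.142, 0.0, 2.806]
wrist_force: [4.8, -1.6, -0.0]
opening: 0.0314
```

```bash
python3 tilt.py 4
```

```text
9.5 [0.53819744 0.26244047 0.25606427] [ 4.76142371 -1.55845932 -0.01143337] 0.03142083359567526
wrist 11023 tilt deg 34.4 ox,oh [0.001 0.081] med 0.0008 0.03716963546004024
wrist 11023 tilt deg 34.4 ox,oh [0.001 0.081] med 0.0008 0.037169635381494134
scene 694 tilt deg 33.8 ox,oh [0.0052 0.0787] med 0.001 0.0010783323952781529
scene 694 tilt deg 33.8 ox,oh [0.0052 0.0787] med 0.001 0.0010783323952781533
```

Emit:
{"name": "step_arm", "arguments": {"rows": [{"dp": [0,0,-0.08],"roll": 0,"grip": 1},{"dp": [0,0,-0.18],"roll": 0,"grip": 1},{"dp": [0.06,0.005,-0.25],"roll": 0,"grip": 1},{"dp": [0.15,0.005,-0.25],"roll": 0,"grip": 1},{"dp": [0.22,0.005,-0.25],"roll": 0,"grip": 1},{"dp": [0.247,0.005,-0.2],"roll": 0,"grip": 1},{"dp": [0.247,0.005,-0.1],"roll": 0,"grip": 1},{"dp": [0.247,0.005,0],"roll": 0,"grip": 1},{"dp": [0.247,0.005,0],"roll": 0,"grip": 1},{"dp": [0.247,0.005,0],"roll": 0,"grip": 1}], "squeeze": 30}}

```text
time_s: 10.6
tool_pos: [0.4798, 0.284, 0.256]
orientation: [-3.141, -0.001, 2.806]
wrist_force: [-0.4, -0.3, -0.9]
opening: 0.0307
```

```bash
python3 tilt.py 5
python3 - <<'E'
from h import *
s=get_state(); M=np.array([.5333,.2656,.1775]);n=np.array([-.5414,.1893,.8192])
print((s['tool_pos']-M)@n, mv(M+.036*n-s['tool_pos']))
a,b=cv2.imread('pics/scene5.png'),cv2.imread('pics/wrist5.png')
cv2.imwrite('pics/j5.png',np.hstack([cv2.resize(a[90:290,270:450],(360,400)),cv2.resize(b,(440,400))]))
E
```

```text
10.6 [0.47978528 0.2839845  0.25602684] [-0.44798941 -0.29833694 -0.92867084] 0.030679488312271318
wrist 10548 tilt deg 32.6 ox,oh [0.0014 0.0807] med 0.0007 0.033237649369906766
wrist 10548 tilt deg 32.6 ox,oh [0.0014 0.0807] med 0.0007 0.033237649350939494
scene 659 tilt deg 31.7 ox,oh [0.0067 0.0776] med 0.0011 0.0011117403964666644
scene 659 tilt deg 31.7 ox,oh [0.0067 0.0776] med 0.0011 0.0011117403964461363
0.09724570186326535 [-0.141 -0.001  0.2  ]
```

View pics/j5.png

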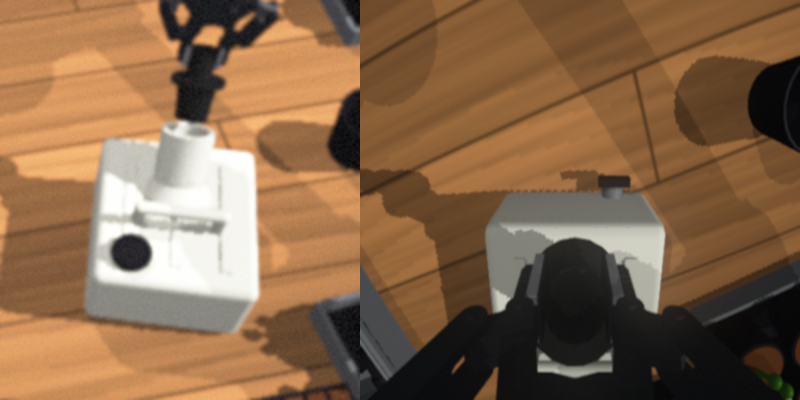

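Emit:
{"name": "step_arm", "arguments": {"rows": [{"dp": [-0.036,0,0.045],"roll": 0,"grip": 1},{"dp": [-0.056,0,0.075],"roll": 0,"grip": 1},{"dp": [-0.076,0,0.1],"roll": 0,"grip": 1},{"dp": [-0.093,0,0.125],"roll": 0,"grip": 1},{"dp": [-0.11,0,0.15],"roll": 0,"grip": 1},{"dp": [-0.12,0,0.165],"roll": 0,"grip": 1},{"dp": [-0.13,0,0.18],"roll": 0,"grip": 1},{"dp": [-0.13,0,0.18],"roll": 0,"grip": 1}]}}

```text
time_s: 11.5
tool_pos: [0.5104, 0.2732, 0.21]
orientation: [-3.141, -0.002, 2.806]
wrist_force: [-2.6, 0.8, -6.1]
opening: 0.031
```

```bash
python3 tilt.py 6
python3 - <<'E'
from h import *
s=get_state(); M=np.array([.5333,.2656,.1775]);n=np.array([-.5414,.1893,.8192])
print((s['tool_pos']-M)@n, mv(M+.036*n-s['tool_pos']))
E
```

```text
11.5 [0.51039511 0.27315463 0.21003232] [-2.57644519  0.81276854 -6.06890344] 0.03095074528752202
wrist 10791 tilt deg 31.6 ox,oh [0.001  0.0808] med 0.0008 0.035625273027875576
wrist 10791 tilt deg 31.6 ox,oh [0.001  0.0808] med 0.0008 0.03562527303548323
scene 405 tilt deg 30.7 ox,oh [0.0055 0.0783] med 0.0009 0.0007652606635152019
scene 405 tilt deg 30.7 ox,oh [0.0055 0.0783] med 0.0009 0.0007652606635154062
0.04080779667664016 [-0.014  0.002  0.014]
```

Emit:
{"name": "step_arm", "arguments": {"rows": [{"dp": [-0.002,0.001,0.01],"roll": 0,"grip": 1},{"dp": [-0.006,0.001,0.018],"roll": 0,"grip": 1},{"dp": [-0.01,0.001,0.024],"roll": 0,"grip": 1},{"dp": [-0.013,0.001,0.03],"roll": 0,"grip": 1},{"dp": [-0.013,0.001,0.03],"roll": 0,"grip": 1}], "squeeze": 25}}

```text
time_s: 12.1
tool_pos: [0.5124, 0.2729, 0.2049]
orientation: [3.141, -0.002, 2.806]
wrist_force: [-22.6, 2.8, 23.5]
opening: 0.0312
```

```bash
python3 tilt.py 7
python3 - <<'E'
from h import *
s=get_state(); M=np.array([.5333,.2656,.1775]);n=np.array([-.5414,.1893,.8192])
print((s['tool_pos']-M)@n, mv(M+.036*n-s['tool_pos']))
a,b=cv2.imread('pics/scene7.png'),cv2.imread('pics/wrist7.png')
cv2.imwrite('pics/j7.png',np.hstack([cv2.resize(a[90:290,270:450],(360,400)),cv2.resize(b,(440,400))]))
E
```

```text
12.1 [0.51237168 0.27287288 0.2048913 ] [-22.63038824   2.79700003  23.4934115 ] 0.031240878034684835
wrist 10965 tilt deg 35.1 ox,oh [0.0002 0.0796] med 0.0007 0.03135034076715095
wrist 10965 tilt deg 35.1 ox,oh [0.0002 0.0796] med 0.0007 0.03135034077860882
scene 375 tilt deg 33.3 ox,oh [0.004  0.0771] med 0.001 0.0007533441573923651
scene 375 tilt deg 33.3 ox,oh [0.004  0.0771] med 0.001 0.0007533441573922809
0.03516314719642179 [-0.006  0.    -0.008]
```

View pics/j7.png

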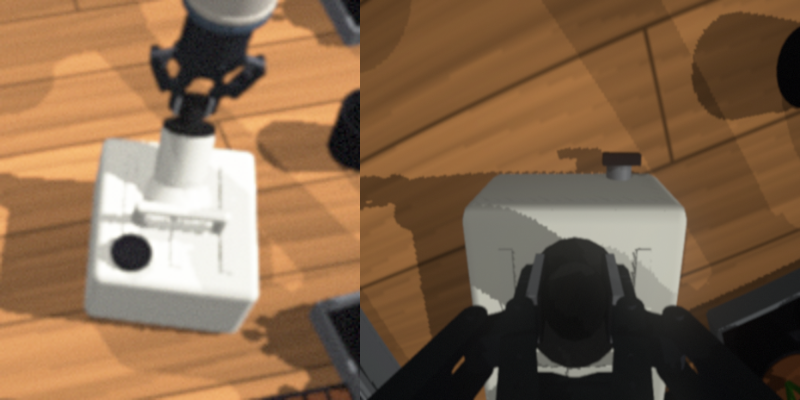

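Emit:
{"name": "step_arm", "arguments": {"rows": [{"dp": [0,0,0],"roll": 0,"grip": 1},{"dp": [0.002,0,-0.003],"roll": 0,"grip": 1},{"dp": [0.004,0,-0.006],"roll": 0,"grip": 1},{"dp": [0.004,0,-0.006],"roll": 0,"grip": 1},{"dp": [0.004,0,-0.006],"roll": 0,"grip": 1},{"dp": [0.004,0,-0.006],"roll": 0,"grip": 1}]}}

```text
time_s: 12.8
tool_pos: [0.5123, 0.2728, 0.2053]
orientation: [-3.141, -0.001, 2.806]
wrist_force: [-9.9, 0.7, 1.9]
opening: 0.031
```

```bash
python3 tilt.py 8; python3 -c "
from h import *
s=get_state(); M=np.array([.5333,.2656,.1775]);n=np.array([-.5414,.1893,.8192]); e=s['tool_pos']-M
print(e@n, e-(e@n)*n)"
```

```text
12.8 [0.5122967  0.27281453 0.20525523] [-9.93685714  0.73826679  1.91812385] 0.031042128428459975
wrist 10969 tilt deg 34.8 ox,oh [0.0002 0.0797] med 0.0007 0.03185840393889971
wrist 10969 tilt deg 34.8 ox,oh [0.0002 0.0797] med 0.0007 0.031858403930350075
scene 383 tilt deg 33.3 ox,oh [0.004  0.0773] med 0.001 0.0008044979961808978
scene 383 tilt deg 33.3 ox,oh [0.004  0.0773] med 0.001 0.0008044979961829652
0.03543918769178579 [-0.00179439  0.00049458 -0.00130178]
```

Emit:
{"name": "step_arm", "arguments": {"rows": [{"dp": [0,0,0],"roll": 0,"grip": 0},{"dp": [0,0,0],"roll": 0,"grip": 0},{"dp": [0,0,0],"roll": 0,"grip": 0},{"dp": [0,0,0],"roll": 0,"grip": 0},{"dp": [0,0,0],"roll": 0,"grip": 0},{"dp": [0,0,0],"roll": 0,"grip": 0},{"dp": [0,0,0],"roll": 0,"grip": 0},{"dp": [0,0,0],"roll": 0,"grip": 0},{"dp": [0,0,-0.1],"roll": 0,"grip": 0},{"dp": [0,0,-0.25],"roll": 0,"grip": 0},{"dp": [0,0,-0.4],"roll": 0,"grip": 0},{"dp": [0,0,-0.5],"roll": 0,"grip": 0},{"dp": [-0.3,0,-0.5],"roll": 0,"grip": 0},{"dp": [-0.3,0,-0.5],"roll": 0,"grip": 0},{"dp": [-0.3,0,-0.5],"roll": 0,"grip": 0}]}}

```text
time_s: 14.4
tool_pos: [0.5865, 0.2467, 0.3295]
orientation: [-3.142, 0.001, 2.804]
wrist_force: [-0.0, -0.5, -0.5]
opening: 0.0856
```

Run:
```python
from h import *
s=get_state(); print(s['time_s'],s['tool_pos'],s['wrist_force'],s['opening'])
M=np.array([.5333,.2656,.1775]);n=np.array([-.5414,.1893,.8192])
K=[]
for k in('wrist','scene','top'):
    d=get_image(k); X=cloud(d); K.append(d['img']); D=X-M; h=D@n; r=np.linalg.norm(D-h[...,None]*n,axis=-1)
    g=(d['img'].max(-1)<80)&(r<.05)&(h>-.01)&(h<.065)
    top=g&(h>.042); fl=g&(h<.02)&(h>.0)
    for nm,m in(('knobtop',top),('flange',fl)):
        Q=X[m]
        if len(Q)>20: print(k,nm,len(Q),'h',np.percentile((Q-M)@n,[10,50,90]).round(4),'mean off',(Q.mean(0)-M-((Q.mean(0)-M)@n)*n).round(4),'normal ang',np.rad2deg(np.arccos(abs(np.linalg.svd(Q-Q.mean(0),full_matrices=False)[2][2]@n))).round(1))
cv2.imwrite('pics/j9.png',np.hstack([cv2.resize(K[0],(400,300)),cv2.resize(K[2],(400,300))]))
```

```text
14.4 [0.58649774 0.24670755 0.32951807] [-0.02274348 -0.51942411 -0.52807621] 0.08555259307336653
wrist knobtop 1374 h [0.045  0.0461 0.0469] mean off [0.0008 0.0002 0.0005] normal ang 2.4
wrist flange 2793 h [0.0073 0.0083 0.0095] mean off [ 0.0073 -0.0026  0.0054] normal ang nan
scene knobtop 32 h [0.0433 0.0456 0.0468] mean off [ 0.0069 -0.0032  0.0053] normal ang 8.1
scene flange 178 h [0.0052 0.0087 0.0162] mean off [ 0.0116 -0.0058  0.009 ] normal ang 9.6
top flange 236 h [0.0053 0.0078 0.0124] mean off [ 0.0052 -0.011   0.006 ] normal ang 2.3<stdin>:11: RuntimeWarning: invalid value encountered in arccos
```

View pics/j9.png

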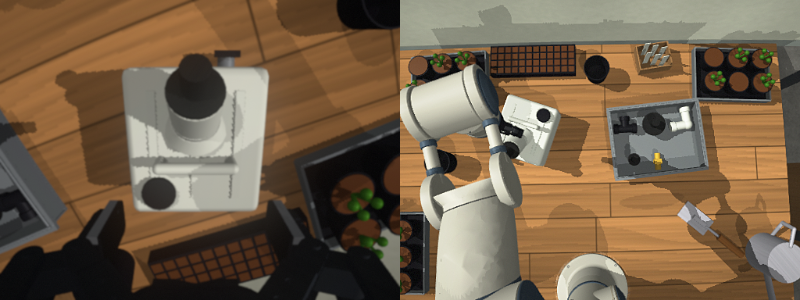

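```bash
python3 -c "
from h import *
print(sign_off())"
```

```text
the job is handed in; nothing more can be done
None
```

The middle-sized bung is fully home in the slanting filler neck, let go of, and the job is handed in. `sign_off` gives no verdict, so this rests on my own checks.

The arm can only point straight down, so I tilted the bung in the fingers. I gripped its knob, lifted it out of the crate and pushed the plug against the outside of the neck until it leaned about 35°. Then I slid it in along the neck's axis, pressed it until the flange seated (about 32 N), held it there about 0.7 s and let go. The clock read about 14.5 s of the 43 s allowed.

**Fit after release:** the wrist camera put the flange top 8.3 mm and the knob top 46.1 mm above the rim plane, against 8 and 46 mm expected. The knob was within 1 mm of the neck's axis.

**Angle:** just before release, the wrist-camera fit gave a 34.8° lean against the neck's 35°. After release, the knob-top plane came out 2.4° off.

**Disagreements:** the scene camera's fit while held gave 33.3°, still within tolerance. After release its plane fits gave 8–10°, but they used few points and mixed surfaces, and one wrist flange fit returned no number. I trusted the wrist camera.

**Other bungs and the robot:** the last top picture shows the wide and narrow bungs still standing where they were, though I did not re-measure their positions. The gripper was open and clear of everything, with about 0.7 N on the wrist.

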